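# Sort left- and right-hand shelf brackets into their crates

### The arm

A 7-joint arm with a two-finger parallel gripper is mounted at the origin on the work surface. World frame = base frame: x ahead of the robot, y to its left, z up, the work surface at z = 0. Lengths are in m, angles in rad, forces in N, time in s.
With the tool pointing down it reaches from about 0.425 to 0.825 m from the base axis. Payload 3.6 kg.
Tool frame: the origin (TCP) lies on the centre line of the jaws, within the pads' length; the fingertips stand 25 mm ahead of it and the grasp point (between the pads) lies 6 mm ahead of it; z points along the fingers, y is the line along which they close (so a half turn about z gives the same grasp; the last joint's range is limited). The gripper opens to 85 mm and grips with 20 to 120 N. Pads are 22 mm wide; open, the fingers measure 114 mm over their backs; the gripper's body (76 mm by 85 mm) begins 54 mm behind the grasp point. The pads swing forward as they close: fully open they stand 13 mm farther back than shut.
Start: joints at [-1.347, 0.615, -0.013, 1.423, 0.008, 1.103, -0.04], TCP at [0.161, 0.63, 0.256] pointing down, gripper open.
Joint ranges: [-3.12, 3.12], [-0.3, 2.06], [-1.34, 1.32], [0.26, 2.42], [-1.36, 4.5], [0.01, 1.98], [-2.84, 2.84]. Speed limits (rad/s): [2.79, 2.79, 3.14, 3.14, 3.14, 3.14, 3.14].

### API

Orientations are given as a rotation vector (axis times angle).
In Python, from workcell import r, get_image, camera_params gives the robot as it stands. Calls block until the motion is done:
- r.move_to(position, orientation): joint-space move of the TCP to a pose.
- r.move_linear(position, frame=None, vel=0.15): straight line of the TCP; frame=None keeps the orientation; vel is the mean speed in m/s.
- r.set_joints(angles): joint-space move.
- r.command_gripper(opening, strength=None): opening from 0.0 (shut) to 1.0 (fully open); strength is the grip in N (None keeps the last); returns when the fingers have stopped.
- r.dwell(seconds).
- r.inverse_kinematics(position, orientation): joint angles nearest the present ones, or None.
- r.get_state(): the state.
- get_image(name): name is "scene" or "top" or "wrist"; returns the picture (480x640x3 uint8, red, green, blue); there is no depth.
- camera_params(name): a dict with "fx", "fy", "cx", "cy" (pixels), "D" ([k1, k2, p1, p2, k3] as OpenCV has them; the pictures are not rectified), "rvec" (rotation vector, rad) and "tvec" (3), from world to camera coordinates, as OpenCV has them; the wrist camera has in their place "mount" (4x4, takes a point from camera to tool coordinates, whose origin is the TCP and whose axes are the flange's). Camera axes: x right, y down, z forward; pixel columns grow to the right and rows downward; lengths in m; the calibration is good to about 2 mm. A picture is of the moment at which its call begins: read the wrist's pose just before it. camera_params takes no time and is no camera call.
A pose or a line that the arm cannot do raises r.PlanningError and nothing moves.
- r.finish_job(): hands the job in; it is judged then, once.
The state is a dict: "time_s": time; "joint_pos": joint angles; "dq": joint speeds; "effort": joint torques, N m; "ee_pos": TCP position; "eef_rot": TCP orientation; "contact_force": force on the tool from outside, world axes, zero at the start; "torque": the same for the moment, N m; "finger_gap": opening from 0.0 (shut) to 1.0 (fully open); "grasp_force": force on a finger pad.
Only numpy, scipy, OpenCV 4.12 (cv2) and the standard library are available. Lean on these libraries where they do the work, as an engineer would, in place of code of your own. Each camera call takes 0.05 s, during which the arm holds its last target. There are 200 camera calls.

### The job

Sort the three steel shelf brackets lying on the storeroom desk: left-hand brackets go into the black crate at the robot's left, right-hand brackets into the one at its right. Seen with its ledge at the bottom and its mounting plate at the far end, a left-hand bracket has the ledge on the left of its upright web and a right-hand bracket on the right. Stand each bracket ledge-down, flat on the crate's floor, none on top of another, and leave the pill bottle, jar, small carton and mug where they are.

Things in the scene. Friction and masses are not known exactly. Their poses are not given: they have to be found in the camera images.
- bracket_l1_mid (a point): left-hand shelf bracket, bare steel, 0.22 kg, standing ledge-down. Point: middle of its upright web (mm: 110 long, 14 thick, 36 high), 18 above its underside. x: from plain tip to mounting plate; z: up. Ledge at the web's foot, 4 thick, 34 wide, sticks out towards +y (left). Mounting plate across the end at x = +58: 46 wide, 50 high, 6 thick, 2 small hooks behind. Grip: pinch the web from above.
- bracket_l2_mid (a point): left-hand shelf bracket, bare steel, 0.22 kg, standing ledge-down. Point: middle of its upright web (mm: 110 long, 14 thick, 36 high), 18 above its underside. x: from plain tip to mounting plate; z: up. Ledge at the web's foot, 4 thick, 34 wide, sticks out towards +y (left). Mounting plate across the end at x = +58: 46 wide, 50 high, 6 thick, 2 small hooks behind. Grip: pinch the web from above.
- bracket_r1_mid (a point): right-hand shelf bracket, bare steel, 0.22 kg, standing ledge-down. Point: middle of its upright web (mm: 110 long, 14 thick, 36 high), 18 above its underside. x: from plain tip to mounting plate; z: up. Ledge at the web's foot, 4 thick, 34 wide, sticks out towards -y (right). Mounting plate across the end at x = +58: 46 wide, 50 high, 6 thick, 2 small hooks behind. Grip: pinch the web from above.
- crate_left_floor (a point): open black plastic crate at the robot's left, fixed. Outside (mm) 220 (x) x 190 (y) x 60 high, walls and floor 5 thick, inside 210 x 180. The point is the centre of the inner floor, 5 above the desk; x and y run along the sides, z up.
- crate_right_floor (a point): open black plastic crate at the robot's right, fixed. Outside (mm) 220 (x) x 190 (y) x 60 high, walls and floor 5 thick, inside 210 x 180. The point is the centre of the inner floor, 5 above the desk; x and y run along the sides, z up.
- pill_bottle_mid (a point): bystander: white pill bottle, 44 dia x 75 high (mm). The point is its centre, half-way up.
- carton_mid (a point): bystander: small cardboard carton, 60 x 40 x 45 high (mm). The point is its centre, half-way up.
- jar_mid (a point): bystander: white jar, 60 dia x 70 high (mm). The point is its centre, half-way up.
- mug_mid (a point): bystander: white mug, 80 dia x 85 high (mm). The point is its centre, half-way up.
Not all that is in view belongs to the job. Leave any green or orange look-alike of the part that bears bracket_l2_mid alone.

How it is judged:
By the outcome, as a careful person would: the job done as asked, in the order asked, and still so for the second after the job is handed in, with the robot touching nothing.
It also fails if it takes over 69 s, if anything falls off the work surface, if the arm or the gripper's body presses on something with over 40 N, if the wrist force passes 120 N, or if a joint passes its speed limit or range.

## Working session

There is one attempt and no reset: what is moved stays moved. The work goes in short steps, each a Python script; the robot and the scene stay as the last script left them, time stands still between calls to the robot, and variables do not carry over. Pictures are saved under pics/ and viewed, at most 10 in all, crops included, and the job is handed in when it is done.

```bash
ls; mkdir -p pics
python3 - <<'E'
from workcell import r, get_image, camera_params
import cv2
for n in ("top","scene"):
    im=get_image(n); cv2.imwrite(f"pics/{n}0.png",im[:,:,::-1]); print(n,camera_params(n))
print(camera_params("wrist")); print(r.get_state())
E
```

```text
pics
top {'fx': 554.3632233447975, 'fy': 554.3632233447975, 'cx': 313.30084143561214, 'cy': 238.26118833448214, 'D': array([-0.0939728,  0.       ,  0.       ,  0.       ,  0.       ]), 'rvec': array([ 2.15430621, -2.16638375,  0.152653  ]), 'tvec': array([-0.00742378,  0.5259344 ,  1.20821005])}
scene {'fx': 536.5850925933673, 'fy': 536.5850925933673, 'cx': 315.1237273608582, 'cy': 240.1141524547698, 'D': array([0.03984373, 0.        , 0.        , 0.        , 0.        ]), 'rvec': array([ 2.30465869,  1.28920872, -0.36763107]), 'tvec': array([-0.29782179, -0.34718183,  1.63018782])}
{'fx': 419.4448096888722, 'fy': 419.4448096888722, 'cx': 313.7589641604393, 'cy': 240.3681589735578, 'D': array([-0.01542106,  0.        ,  0.        ,  0.        ,  0.        ]), 'mount': array([[ 2.27567408e-05, -9.54273036e-01, -2.98936402e-01,
         7.64505377e-02],
       [ 9.99999797e-01,  2.12183434e-04, -6.01212138e-04,
         1.46920863e-03],
       [ 6.37149884e-04, -2.98936327e-01,  9.54272847e-01,
        -1.17510125e-01],
       [ 0.00000000e+00,  0.00000000e+00,  0.00000000e+00,
         1.00000000e+00]])}
{'time_s': 0.1, 'joint_pos': array([-1.34751924,  0.61588162, -0.01262027,  1.42476328,  0.00805879,
        1.10339363, -0.04041781]), 'dq': array([ 0.00029506, -0.00300541, -0.00231367, -0.00344383,  0.00067307,
       -0.00048363, -0.00105442]), 'effort': array([ 1.37855874e-03, -4.70382571e+01,  2.60267314e-01, -1.71569252e+01,
        1.01066299e-02,  5.88752911e-03, -6.24027038e-06]), 'ee_pos': array([0.16049078, 0.62921701, 0.25520736]), 'eef_rot': array([-0.39124104, -3.11682476,  0.00373416]), 'contact_force': array([-0.6746392 ,  0.24850964, -0.39580444]), 'torque': array([0.010014  , 0.00840902, 0.00162575]), 'grasp_force': 0.0, 'finger_gap': 1.0009129812226027}
```

View pics/top0.png

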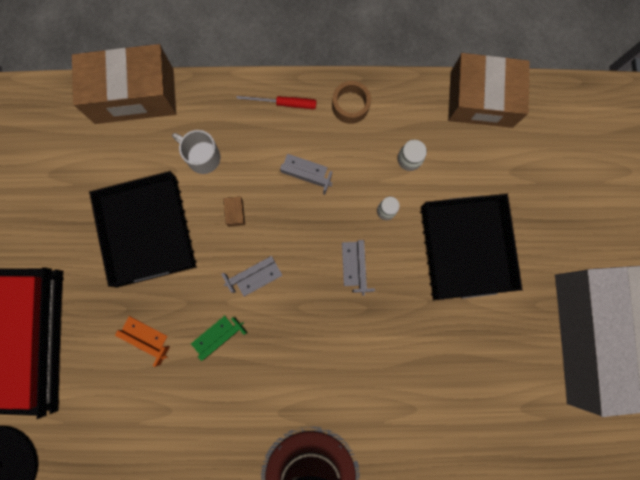

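View pics/scene0.png

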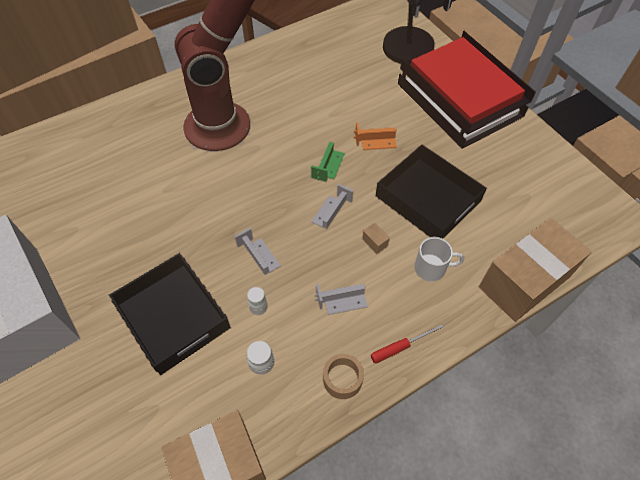

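```bash
cat > h.py <<'E'
from workcell import r, get_image, camera_params
import cv2, numpy as np
from scipy.spatial.transform import Rotation as R
def K(p): return np.array([[p['fx'],0,p['cx']],[0,p['fy'],p['cy']],[0,0,1.]])
def proj(n,X):
    p=camera_params(n); return cv2.projectPoints(np.float64(X).reshape(-1,3),p['rvec'],p['tvec'],K(p),p['D'])[0][:,0]
def unproj(n,uv,z,pose=None):
    p=camera_params(n)
    d=cv2.undistortPoints(np.float64(uv).reshape(-1,1,2),K(p),p['D'])[:,0]
    d=np.c_[d,np.ones(len(d))]
    if pose is None:
        Rm=cv2.Rodrigues(p['rvec'])[0]; c=-Rm.T@p['tvec']; w=d@Rm
    else:
        T=np.eye(4); T[:3,:3]=R.from_rotvec(pose[1]).as_matrix(); T[:3,3]=pose[0]; T=T@p['mount']
        c=T[:3,3]; w=d@T[:3,:3].T
    z=np.broadcast_to(z,len(d))
    return c+w*((z-c[2])/w[:,2])[:,None]
E
python3 - <<'E'
from h import *
for n in ("top","scene"): print(n,proj(n,[[0,0,0],[.5,0,0],[.16,.63,.256],[.5,.3,0]]).round())
im=cv2.imread("pics/top0.png")
a=cv2.resize(im[140:310,215:395],None,fx=3.3,fy=3.3,interpolation=cv2.INTER_CUBIC)
cv2.imwrite("pics/c1.png",a)
im=cv2.imread("pics/scene0.png")
a=cv2.resize(im[175:325,225:385],None,fx=4,fy=4,interpolation=cv2.INTER_CUBIC)
cv2.imwrite("pics/c2.png",a)
E
```

```text
top [[310. 475.]
 [309. 251.]
 [-32. 422.]
 [178. 252.]]
scene [[217. 125.]
 [301. 246.]
 [431.   8.]
 [394. 197.]]
```

View pics/c1.png

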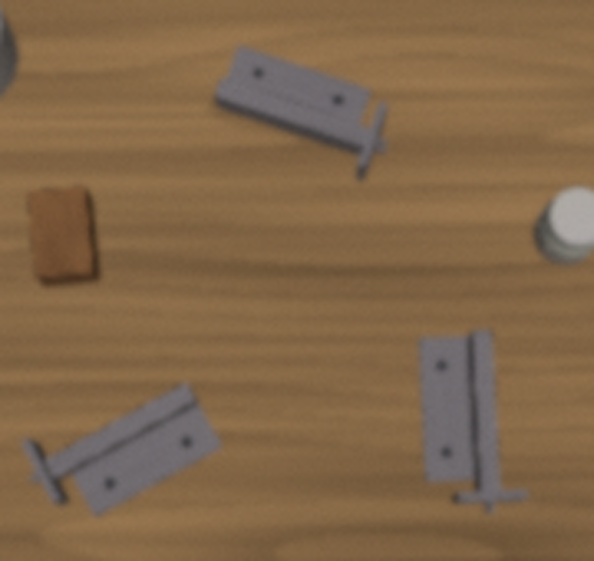

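Run:
```python
import cv2,numpy as np
im=cv2.imread("pics/top0.png")
f=lambda x,y:cv2.resize(cv2.convertScaleAbs(im[y:y+140,x:x+115],alpha=2.2,beta=20),None,fx=3.4,fy=3.4,interpolation=cv2.INTER_CUBIC)
cv2.imwrite("pics/c3.png",np.hstack([f(85,160),f(412,180)]))
```

```text
(no output)
```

View pics/c3.png

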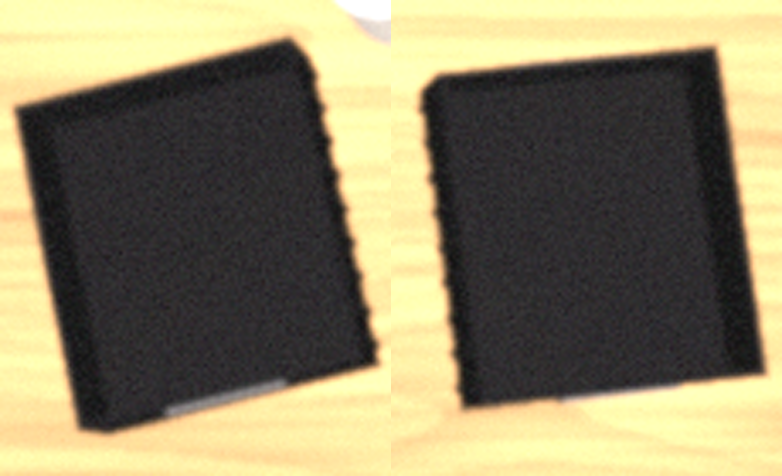

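View pics/c2.png

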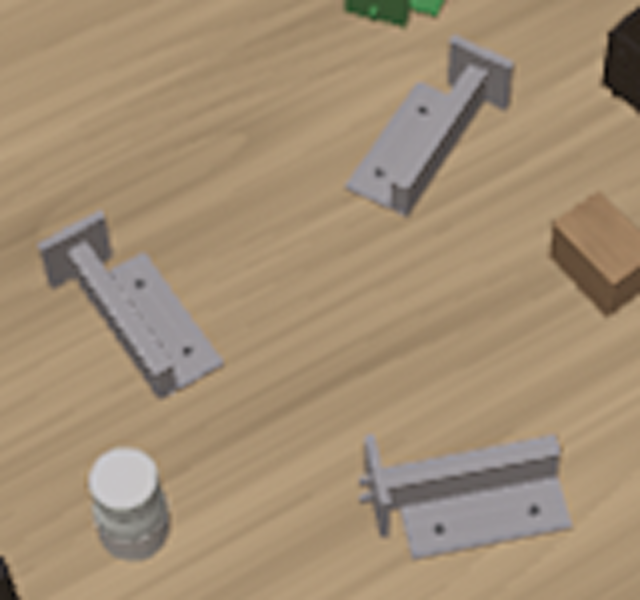

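```bash
cat > fit.py <<'E'
from h import *
from scipy.optimize import least_squares
T=lambda p:(np.array(p)+.5)/3.3-.5+[215,140]
S=lambda p:(np.array(p)+.5)/4-.5+[225,175]
B={'A':[('top',(-55,41,4),T((240,47))),('top',(-55,-7,36),T((218,97))),('top',(58,23,50),T((384,107))),('top',(58,-23,50),T((362,172))),
 ('scene',(-55,-7,36),S((555,437))),('scene',(-55,7,36),S((558,456))),('scene',(-55,41,4),S((570,527))),('scene',(61,-23,50),S((367,437)))],
'B':[('top',(-55,41,4),T((218,440))),('top',(-55,-7,36),T((187,384))),('top',(-55,7,36),T((198,402))),('top',(58,23,50),T((62,500))),('top',(58,-23,50),T((28,440))),
 ('scene',(-55,41,4),S((347,188))),('scene',(-55,-7,36),S((411,190))),('scene',(-55,-7,0),S((406,214))),('scene',(61,23,50),S((452,38))),('scene',(58,-23,50),S((512,68)))],
'C':[('top',(-55,7,36),T((491,331))),('top',(-55,-7,36),T((471,333))),('top',(-55,-41,4),T((420,338))),('top',(58,23,50),T((525,495))),('top',(58,-23,50),T((457,498))),
 ('scene',(-55,-41,4),S((221,362))),('scene',(-55,7,0),S((163,397))),('scene',(61,-23,50),S((103,214))),('scene',(61,23,50),S((42,246)))]}
L=lambda p:(np.array(p)+.5)/3.4-.5+[85,160]
Q=lambda p:(np.array(p)+.5)/3.4-.5+[412,180]
B['L']=[('top',(110,95,60),L((18,107))),('top',(110,-95,60),L((295,40))),('top',(-110,95,60),L((82,428)))]
B['R']=[('top',(110,-95,60),Q((325,46))),('top',(-110,-95,60),Q((373,373))),('top',(110,95,60),Q((49,75)))]
G={'A':(.68,0,-1.8),'B':(.45,.13,1.2),'C':(.47,-.1,3.1),'L':(.55,.39,.2),'R':(.5,-.37,0)}
def tf(q,P): 
    c,s=np.cos(q[2]),np.sin(q[2]); P=np.array(P,float).reshape(-1,3)/1000
    return P@np.array([[c,-s,0],[s,c,0],[0,0,1]]).T+[q[0],q[1],0]
out={}
for k,pts in B.items():
    f=lambda q:np.concatenate([(proj(n,tf(q,X))[0]-uv) for n,X,uv in pts])
    s=least_squares(f,G[k],loss='soft_l1'); out[k]=s.x.tolist()
    print(k,s.x.round(4),f(s.x).reshape(-1,2).round(1).tolist())
import json; json.dump(out,open('poses.json','w'))
if __name__=='__main__':
    ims=[]
    for n in ('top','scene'):
        im=cv2.resize(cv2.imread(f'pics/{n}0.png'),None,fx=2,fy=2)
        for k,q in out.items():
            loops=[[(x,y,60) for x,y in((110,95),(110,-95),(-110,-95),(-110,95))],[(x,y,5) for x,y in((105,90),(105,-90),(-105,-90),(-105,90))]] if k in'LR' else \
             [[(-55,-7,36),(55,-7,36),(55,7,36),(-55,7,36)],[(55,-23,50),(55,23,50),(61,23,50),(61,-23,50)]]
            for l in loops: cv2.polylines(im,[(proj(n,tf(q,l))*2).round().astype(int)],True,(0,255,255),1)
        ims.append(im[300:640,160:1060] if n=='top' else im[270:760,210:990])
    w=780; ims=[cv2.resize(i,(w,int(i.shape[0]*w/i.shape[1]))) for i in ims]
    cv2.imwrite('pics/ov.png',cv2.resize(np.vstack(ims),(760,600)))
E
python3 fit.py
```

```text
A [ 0.6742  0.011  -1.9371] [[0.5, -1.0], [-0.9, -1.1], [0.2, -0.5], [-0.3, -1.5], [-0.5, -1.0], [0.0, -0.7], [-0.7, -0.3], [-1.5, -1.5]]
B [0.457  0.1284 2.0818] [[1.6, 1.0], [-0.2, -1.7], [-0.4, -1.7], [-1.1, -0.2], [-0.9, -0.3], [-0.8, -0.4], [-1.0, -0.2], [0.1, 1.2], [-0.4, -0.9], [-0.7, -0.9]]
C [ 0.4672 -0.1174  3.1698] [[0.1, -0.5], [-0.1, -0.9], [-0.7, -0.2], [0.0, -0.2], [-0.3, -0.3], [0.3, -0.5], [-1.3, 0.6], [-0.6, -1.8], [-1.2, -1.5]]
L [0.5474 0.3726 0.2369] [[-0.0, -0.2], [0.3, -0.7], [-0.3, 1.0]]
R [ 0.5046 -0.3649  0.0996] [[0.2, -0.2], [0.7, 0.9], [-1.1, -0.5]]
```

View pics/ov.png

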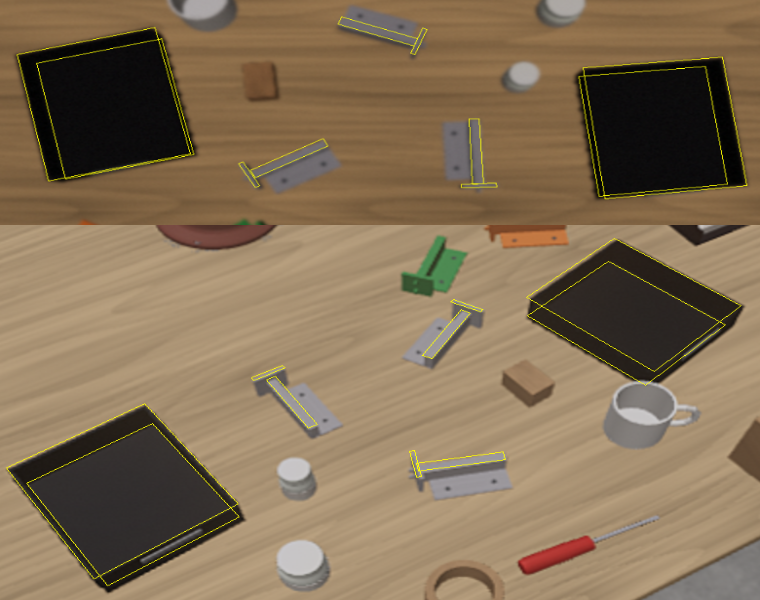

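```bash
cat > pp.py <<'E'
from h import *
import json
P=json.load(open('poses.json')); H=.18; ZP=.034
def ori(psi): return (R.from_euler('z',psi)*R.from_euler('x',np.pi)).as_rotvec()
def pt(q,x,y): c,s=np.cos(q[2]),np.sin(q[2]); return q[0]+c*x-s*y,q[1]+s*x+c*y
def goal(crate,slot,h,s):   # h=+-1 heading along crate x; s=+1 left-hand bracket; slot=lateral centre
    q=P[crate]; x,y=pt(q,-.007*h,slot-.009*s*h)
    return [x,y,q[2]+(0 if h>0 else np.pi)]
GX=.008
def pick(k,psi_flip):
    q=P[k]; x,y=pt(q,GX,0); return (x,y),q[2]+np.pi*psi_flip
def place(g,psi_flip):
    return pt(g,GX,0),g[2]+np.pi*psi_flip
E
python3 - <<'E'
from pp import *
for k,c,s,slots in (('B','L',1,(-.043,.043)),('A','L',1,(.043,)),('C','R',-1,(0,))):
    for f in (0,1):
        (x,y),p=pick(k,f); j=r.inverse_kinematics([x,y,ZP],ori(p)); j2=r.inverse_kinematics([x,y,H],ori(p))
        print(k,f,None if j is None else j.round(2),j2 is not None)
        for h in (1,-1):
            for sl in slots:
                (x,y),p=place(goal(c,sl,h,s),f); j=r.inverse_kinematics([x,y,ZP+.006],ori(p))
                print('   ',h,sl,None if j is None else j.round(2), r.inverse_kinematics([x,y,H],ori(p)) is not None)
E
```

```text
B 0 [-0.4   0.72  0.09  2.12 -0.21  0.31  0.38] True
    1 -0.043 [-0.86  0.93  0.54  1.63 -0.64  0.77 -1.35] True
    1 0.043 [-0.97  0.97  0.56  1.53 -0.63  0.83 -1.5 ] True
    -1 -0.043 [-0.51  0.87 -0.12  1.6   0.15  0.68  1.1 ] True
    -1 0.043 [-0.63  0.9  -0.12  1.5   0.14  0.74  0.99] True
B 1 [-0.04  0.76 -0.45  2.11  0.78  0.44  2.55] True
    1 -0.043 [-0.48  0.86 -0.12  1.62  0.15  0.67  1.12] True
    1 0.043 [-0.61  0.9  -0.12  1.52  0.15  0.73  1.01] True
    -1 -0.043 [-0.88  0.93  0.55  1.62 -0.64  0.77 -1.38] True
    -1 0.043 [-1.    0.97  0.56  1.52 -0.63  0.84 -1.53] True
A 0 [ 0.17  0.93 -0.38  1.53  0.44  0.77  2.38] True
    1 0.043 [-0.97  0.97  0.56  1.53 -0.63  0.83 -1.5 ] True
    -1 0.043 [-0.63  0.9  -0.12  1.5   0.14  0.74  0.99] True
A 1 [-0.24  0.93  0.38  1.55 -0.45  0.75 -0.04] True
    1 0.043 [-0.61  0.9  -0.12  1.52  0.15  0.73  1.01] True
    -1 0.043 [-1.    0.97  0.56  1.52 -0.63  0.84 -1.53] True
C 0 [ 0.3   0.72 -0.14  2.12  0.29  0.32  1.51] True
    1 0 [ 0.31  0.88  0.47  1.72 -0.58  0.69 -0.38] True
    -1 0 [ 0.72  0.85 -0.19  1.67  0.24  0.64  2.07] True
C 1 [ 0.11  0.72  0.15  2.12 -0.31  0.32 -1.03] True
    1 0 [ 0.69  0.84 -0.19  1.7   0.24  0.62  2.03] True
    -1 0 [ 0.3   0.91  0.54  1.69 -0.65  0.73 -0.31] True
```

```bash
cat >> pp.py <<'E'
def st(m):
    s=r.get_state(); print(m,round(s['time_s'],2),s['ee_pos'].round(4),'gap',round(s['finger_gap'],3),'F',s['contact_force'].round(1),'g',round(s['grasp_force'],1),flush=True)
def grab(k,f):
    (x,y),p=pick(k,f)
    r.move_to([x,y,H],ori(p)); st('hover'); r.command_gripper(.6,70)
    r.move_linear([x,y,ZP],vel=.12); st('down')
    r.command_gripper(0,70); st('closed')
    r.move_linear([x,y,H],vel=.12); st('up')
def put(c,slot,h,s,f):
    (x,y),p=place(goal(c,slot,h,s),f)
    r.move_to([x,y,H],ori(p)); st('over')
    r.move_linear([x,y,ZP+.025],vel=.15); r.move_linear([x,y,ZP+.006],vel=.04); st('low')
    r.command_gripper(.33); st('open')
    r.move_linear([x,y,H],vel=.15); st('clear')
def snap(n,f): cv2.imwrite(f'pics/{f}.png',get_image(n)[:,:,::-1])
E
python3 - <<'E'
from pp import *
grab('B',0); snap('scene','s1')
E
```

```text
hover 2.18 [0.4531 0.1368 0.1801] gap 1.0 F [ 0.1 -0.2  0.2] g 0.0
down 3.98 [0.4535 0.1355 0.0345] gap 0.595 F [-0.6 -0.2  0. ] g 0.0
closed 4.41 [0.4533 0.1355 0.0346] gap 0.145 F [-0.5 -0.6  6.2] g 69.2
up 5.78 [0.4525 0.1352 0.1793] gap 0.15 F [-0.3 -0.3 -2.4] g 68.2
```

Run:
```python
from pp import *
put('L',.043,-1,1,0); grab('A',1)
im=get_image('top')[:,:,::-1]; im2=get_image('scene')[:,:,::-1]
a=cv2.resize(cv2.convertScaleAbs(im[150:300,80:340],alpha=1.8,beta=10),(780,450))[:, :390]
b=cv2.resize(im2[100:270,340:500],(400,425)); b=cv2.copyMakeBorder(b,0,25,0,0,0)
cv2.imwrite('pics/s2.png',np.hstack([a,b]))
```

```text
over 6.97 [0.5348 0.4205 0.1794] gap 0.151 F [ 0.3 -1.3 -2. ] g 68.2
low 8.56 [0.5339 0.4228 0.0397] gap 0.151 F [-0.2 -1.  -1.1] g 68.6
open 8.86 [0.5345 0.4231 0.0403] gap 0.328 F [-0.2 -0.6 -0.7] g 0.2
clear 9.94 [0.5336 0.4224 0.1788] gap 0.336 F [ 0.1 -0.1 -0.3] g 0.0
hover 11.56 [0.6713 0.0058 0.1796] gap 0.33 F [ 0.7 -0.2 -0.9] g 0.0
down 13.28 [0.6721 0.0034 0.035 ] gap 0.602 F [-0.   0.8  1.4] g 0.0
closed 13.7 [0.672  0.0036 0.0348] gap 0.146 F [ 0.4 -0.1  3.6] g 69.7
up 15.07 [0.6707 0.0037 0.1789] gap 0.155 F [-0.  -0.7 -1.8] g 69.0
```

View pics/s2.png

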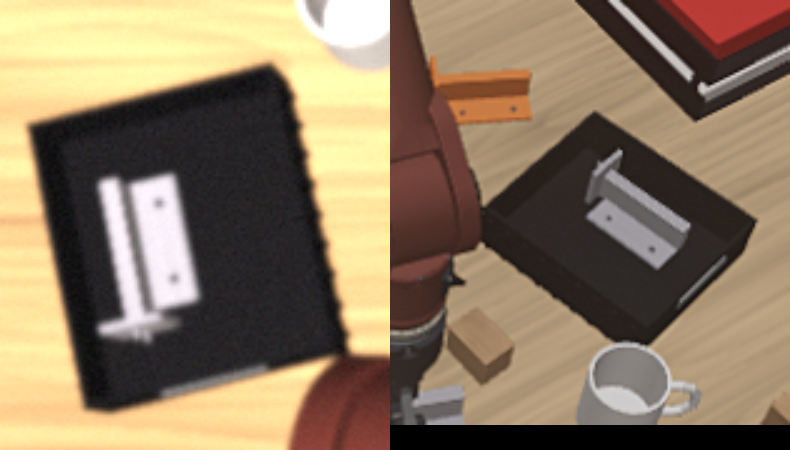

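B stands ledge-down in the left crate: its web runs from (108,180) to (130,315) in the crop and the ledge faces inward. The other half is free. I'm continuing with A, then C.

Run:
```python
from pp import *
put('L',-.043,1,1,1); grab('C',0); put('R',0,-1,-1,0)
x,y,_=r.get_state()['ee_pos']; r.move_linear([x-.02,y,.26],vel=.2)
im=get_image('top')[:,:,::-1]; im2=get_image('scene')[:,:,::-1]
cv2.imwrite('pics/s3.png',np.vstack([cv2.resize(cv2.convertScaleAbs(im[130:370,80:540],alpha=1.8,beta=10),(575,300)),cv2.resize(cv2.convertScaleAbs(im2[100:400,100:675],alpha=1.3),(575,300))]))
```

```text
over 16.44 [0.5617 0.3201 0.1797] gap 0.146 F [ 0.7 -0.2 -2.6] g 68.9
low 18.02 [0.5603 0.3221 0.0401] gap 0.147 F [-1.  -1.3  1.7] g 68.9
open 18.32 [0.5603 0.3262 0.0409] gap 0.33 F [-2.2  5.1  2.5] g 2.4
clear 19.41 [0.56   0.3215 0.1788] gap 0.329 F [-0.3  0.1 -0.3] g 0.0
hover 21.07 [ 0.4602 -0.1164  0.18  ] gap 0.33 F [-0.2  1.2  0.5] g 0.0
down 22.78 [ 0.4597 -0.1177  0.0345] gap 0.604 F [-0.8  0.9  0.7] g 0.0
closed 23.21 [ 0.4595 -0.1178  0.0346] gap 0.15 F [-0.1 -0.2  6.3] g 69.0
up 24.57 [ 0.4587 -0.1175  0.1793] gap 0.153 F [ 0.9  0.  -2.5] g 68.2
over 25.59 [ 0.5052 -0.3709  0.1795] gap 0.15 F [-0.1  0.8 -1.9] g 68.2
low 27.18 [ 0.5042 -0.3738  0.0398] gap 0.148 F [-1.1  0.2 -1.6] g 68.4
open 27.48 [ 0.5049 -0.3741  0.0403] gap 0.327 F [ 0.5  0.4 -0.7] g 0.0
clear 28.56 [ 0.5038 -0.3735  0.1789] gap 0.333 F [-0.6 -0.3 -0.2] g 0.0
```

View pics/s3.png

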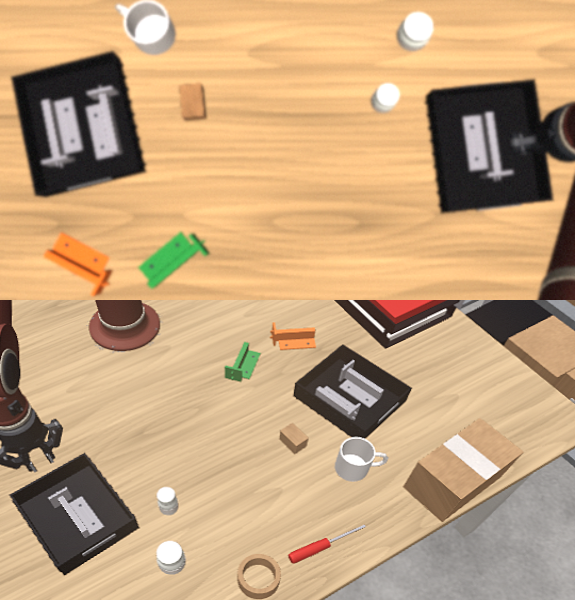

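All three are in their crates. There was a 5 N side touch when A was released, so I'm checking the left crate close up.

Run:
```python
from pp import *
im=get_image('top')[:,:,::-1]; im2=get_image('scene')[:,:,::-1]
cv2.imwrite('pics/s4.png',np.hstack([cv2.resize(cv2.convertScaleAbs(im[165:295,85:205],alpha=1.5),(390,422),interpolation=cv2.INTER_CUBIC),cv2.resize(im2[140:245,370:467],(390,422),interpolation=cv2.INTER_CUBIC)]))
```

```text
(no output)
```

View pics/s4.png

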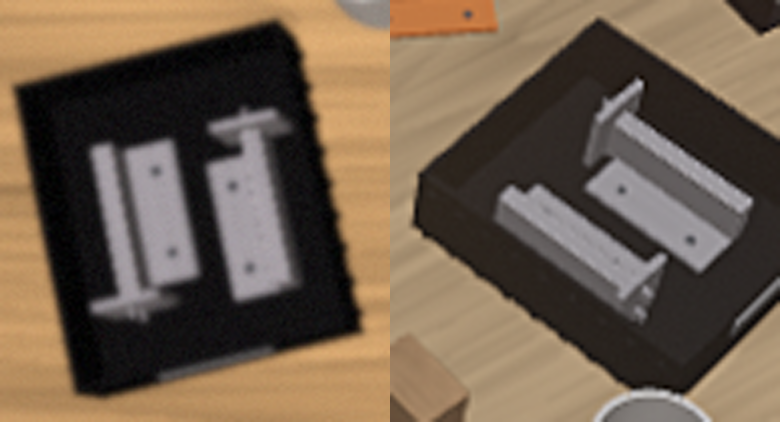

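Run:
```python
from fit import tf
from pp import *
from scipy.optimize import least_squares
t=lambda p:(np.array(p)+.5)/3.25-.5+[85,165]
s=lambda p:(np.array(p)-[390,0]+.5)/4.02-.5+[370,140]
pts=[('top',(-55,41,4),t((236,300))),('top',(58,23,50),t((210,127))),('top',(58,-23,50),t((278,112))),
('scene',(-55,-7,36),s((498,195))),('scene',(-55,7,36),s((512,185))),('scene',(-55,41,4),s((535,185))),('scene',(-55,-7,0),s((500,215))),('scene',(55,-23,50),s((620,297))),('scene',(55,23,50),s((664,257)))]
def M(q,X):
    X=np.array(X)/1000.; X=R.from_euler('x',q[3]).apply(X)+[0,0,q[4]]
    return tf(q,X*1000)
g=goal('L',-.043,1,1); print(g)
for free in (0,1):
    f=lambda q:np.concatenate([proj(n,M(np.r_[q[:3],q[3:]*free+(1-free)*np.array([0,.005])],X))[0]-uv for n,X,uv in pts])
    o=least_squares(f,[*g,0,.005],loss='soft_l1',x_scale=[.01,.01,.1,.1,.005]); print(o.x.round(3),o.cost,f(o.x).reshape(-1,2).round(1).tolist())
```

```text
A [ 0.6742  0.011  -1.9371] [[0.5, -1.0], [-0.9, -1.1], [0.2, -0.5], [-0.3, -1.5], [-0.5, -1.0], [0.0, -0.7], [-0.7, -0.3], [-1.5, -1.5]]
B [0.457  0.1284 2.0818] [[1.6, 1.0], [-0.2, -1.7], [-0.4, -1.7], [-1.1, -0.2], [-0.9, -0.3], [-0.8, -0.4], [-1.0, -0.2], [0.1, 1.2], [-0.4, -0.9], [-0.7, -0.9]]
C [ 0.4672 -0.1174  3.1698] [[0.1, -0.5], [-0.1, -0.9], [-0.7, -0.2], [0.0, -0.2], [-0.3, -0.3], [0.3, -0.5], [-1.3, 0.6], [-0.6, -1.8], [-1.2, -1.5]]
L [0.5474 0.3726 0.2369] [[-0.0, -0.2], [0.3, -0.7], [-0.3, 1.0]]
R [ 0.5046 -0.3649  0.0996] [[0.2, -0.2], [0.7, 0.9], [-1.1, -0.5]]
[np.float64(0.552771352651156), np.float64(0.3204101334373385), 0.2368971211207352]
[0.552 0.32  0.227 0.    0.005] 7.009339136492177 [[-0.6, -0.7], [-0.1, -0.4], [-1.0, -0.5], [-0.0, 0.3], [-0.1, -0.2], [0.7, -0.1], [-2.1, 3.2], [-1.6, -0.7], [-1.3, -1.0]]
[0.552 0.321 0.225 0.002 0.003] 6.851712288109527 [[-0.8, -0.5], [-0.1, -0.2], [-1.0, -0.2], [0.1, 0.4], [-0.0, 0.0], [0.8, 0.1], [-2.1, 3.3], [-1.6, -0.5], [-1.3, -0.7]]
```

The fit puts A upright (roll 0.002 rad), flat on the crate floor and at its intended spot. All three are sorted, the bystanders and look-alikes haven't moved, and the gripper is clear.

```bash
python3 -c "
from h import *
print(r.finish_job(), r.get_state()['time_s'])"
```

```text
the job is handed in; nothing more can be done
the job is handed in; nothing more can be done
```

I handed the job in after about 30 s: both left-hand brackets are ledge-down in the left crate, the right-hand one is ledge-down in the right crate, and in the final pictures the bystanders and look-alikes are where they were.

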